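Make up two foam-pattern kits in their trays

ROBOT

A 7-joint arm with a two-finger parallel gripper is mounted at the origin on the work surface. World frame = base frame: x ahead of the robot, y to its left, z up, the work surface at z = 0. Lengths are in m, angles in rad, forces in N, time in s.
With the tool pointing down it reaches from about 0.425 to 0.925 m from the base axis. Payload 6.8 kg.
Tool frame: the origin (TCP) lies midway between the tips of the shut fingers; the grasp point (between the pads) lies 19 mm behind it; z points along the fingers, y is the line along which they close (so a half turn about z gives the same grasp; the last joint's range is limited). The gripper opens to 85 mm and grips with 20 to 120 N. Pads are 22 mm wide; open, the fingers measure 114 mm over their backs; the gripper's body (76 mm by 85 mm) begins 54 mm behind the grasp point. The pads swing forward as they close: fully open they stand 13 mm farther back than shut.
Start: joints at [-1.418, 0.477, 0.022, 1.555, -0.011, 1.109, -0.083], TCP at [0.174, 0.652, 0.231] pointing down, gripper open.
Joint ranges: [-2.96, 2.96], [-0.34, 2.1], [-1.41, 1.46], [0.24, 2.44], [-1.37, 4.51], [0.17, 1.92], [-2.96, 2.96]. Speed limits (rad/s): [2.39, 2.39, 3.14, 3.14, 3.14, 3.14, 3.14].

INTERFACE

Orientations are given as a unit quaternion [w, x, y, z].
In Python, from station import readout, imaging, hand_in gives the robot as it stands.
- The arm moves only by the tool drive_tool, never from a script. Its argument "series" is a list of rows, each a list of 5 numbers: the shift along the tool's x, y, z in cm, then the turn about the tool's z in degrees, then the closure, from -1 (fully open) to 1 (shut). A call has 1 to 8 rows; each row shifts and turns the commanded pose from where the row before left it, along the tool's axes as they then stand; what a row does not reach is not made up. A row lasts 1/10 s, in which the tool goes at most 50 mm and 8.59 degrees, less where a joint would pass 70% of its speed; a pose out of reach is approached as far as the arm can. A call with a gripper value outside its range is refused whole. The fingers move at their own pace and stop on an object; "squeeze" is the grip in N (left out, the last holds). Time passes only in rows, so rows that do not move let the fingers close. It gives the time, the measured TCP pose, the force, the opening and the grip force at its end, in the units of the state.
- readout.get_obs(): the state, without advancing time (a new reading comes with each control period).
- imaging.read_camera(name): name is "side" or "top" or "wrist"; returns the picture (384x512x3 uint8, red, green, blue); there is no depth.
- imaging.camera_model(name): a dict with "vfov" (degrees; the focal length in pixels is half the picture's height over the tangent of half this angle, whatever the lens; pixels are square), "cx", "cy" (the principal point, pixels), "xyz" and "orientation" of the camera in the world. Camera axes: x right, y down, z forward; pixel columns grow to the right and rows downward; lengths in m; the calibration is good to about 2 mm. A picture is of the moment at which its call begins: read the wrist's pose just before it. camera_model takes no time and is no camera call; for the wrist camera it gives the pose at the moment of the call.
- hand_in(): hands the job in; it is judged then, once.
Trained networks look in the newest picture that a camera, given by its name, has taken for a name from the list of things; names that differ only in an ending like _2 or _b are one class to them, and where a whole thing is asked for, a point or a joint stands for the part that bears it (a point fixed in the world has none). Each returns a list of dicts, best first, with "conf" (0 to 1); they miss things now and then, are a little off and sometimes report something else, mostly with a low value. They report only what shows in the picture. A call takes as long as a camera call. They do not tell look-alikes from the thing itself.
- imaging.cut_out(thing, camera): "mask" (384x512 bool, what is visible of it) and "centre" ([column, row] in pixels, amid what is visible of it).
The state is a dict: "t": time; "q": joint angles; "joint_vel": joint speeds; "joint_torque": joint torques, N m; "eef_pos": TCP position; "tool_rot": TCP orientation; "contact_force": force on the tool from outside, world axes, zero at the start; "torque": the same for the moment, N m; "gripper_width": opening from 0.0 (shut) to 1.0 (fully open); "grasp_force": force on a finger pad.
Only numpy, scipy, OpenCV 4.12 (cv2) and the standard library are available. Lean on these libraries where they do the work, as an engineer would, in place of code of your own. Each camera call takes 0.05 s, during which the arm holds its last target. There are 200 camera calls.

TASK

Make up the two kits from the stock row nearest the robot. The tray with the draining peg gets the double saddle, standing flat in its narrow bay with the prongs up, and the cup, hung mouth-down on the peg so that it seats; the tray with the round seat gets the single saddle, standing flat in its narrow bay with the prongs up, and the tall riser, standing upright inside the round seat. Set things down rather than dropping them, and leave the short puck where it is in the stock.

Things in the scene. Friction and masses are not known exactly. Their poses are not given: they have to be found in the camera images.
- double_saddle_mid (a point): Double saddle: white rigid-foam piece 110 mm long (its x), 36 wide (y), 50 high (z), three upright prongs, two troughs (floors 24 mm up). The middle prong, 24 mm along x and 36 wide, is the place to grip, across y. Point at its centre, 25 mm above its underside. About 60 g. Stands prongs up in the stock row nearest the robot.
- single_saddle_mid (a point): Single saddle: white rigid-foam piece 66 mm long (its x), 36 wide (y), 56 high (z), with two prongs, one at each end (14 mm thick), and one trough between (trough floor 36 mm up). Grip it across y. Point at its centre, 28 mm above its underside. About 50 g. Stands in the stock row, prongs up.
- riser_mid (a point): Tall riser: plain white foam cylinder, 32 mm diameter, 80 mm high, standing upright in the stock row (axis z). Point at its centre, 40 mm above its underside. About 40 g.
- puck_mid (a point): Short puck: plain white foam cylinder, 50 mm diameter, 30 mm high, standing in the stock row. Point at its centre, 15 mm up. It belongs to neither kit and stays where it is.
- cup_mid (a point): Rinsed beige plastic cup standing mouth-down in the stock row: 75 mm high, outer diameter 64 mm at the mouth (below), 56 mm at its closed end (above), wall 3 mm, end 4 mm, 71 mm deep inside. z points from mouth to closed end (up). Point on its axis half-way, 37.5 mm above the rim. About 60 g. Grip across the outside.
- peg_tray: Dark grey fixed kit tray with the draining peg: 150 (x) by 200 mm (y), floor 3 mm thick, edges and divider 4 mm thick, 8 mm high above the table. Origin: centre of its underside. The divider runs along x; the narrow bay, 62 mm wide, 142 long, is on the -y side, its centre at x = 0, y = -65 mm. The peg stands in the wide bay, +y side.
- seat_tray: Dark grey fixed kit tray with the round seat: size and narrow bay as the peg tray's (bay centre x = 0, y = -65 mm; floor 3 mm above the table, edges 8 mm). In the wide bay, at x = 0, y = +45 mm, a ring rising 5 mm from the floor, inside diameter 54 mm: the riser's seat, where it stands on the tray floor. Origin: centre of its underside, on the table.
- peg_seat (a point): Fixed draining peg in the peg tray's wide bay: 12 mm steel rod leaning 15 degrees from vertical towards its frame's -x (frame upright, only yawed), with a flat steel head 28 mm wide, top about 95 mm above the table. Point on the peg's axis 33.5 mm below the head's top: the cup's middle point comes here when seated (inside of its closed end on the head, leaning like the peg, rim clear).
Not all that is in view belongs to the job. What is shaped like the part that bears double_saddle_mid but red is not meant.

How it is judged:
By the outcome, as a careful person would: the job done as asked, in the order asked, and still so for the second after the job is handed in, with the robot touching nothing.
It also fails if it takes over 104 s, if anything falls off the work surface, if the arm or the gripper's body presses on something with over 40 N, if the wrist force passes 120 N, or if a joint passes its speed limit or range.

## Working session

There is one attempt and no reset: what is moved stays moved. The work goes in short steps, Python scripts to look and compute and a tool call to move; the robot and the scene stay as the last step left them, time stands still between calls to the robot, and variables do not carry over. Pictures are saved under pics/ and viewed, at most 14 in all, crops included, and the job is handed in when it is done.

Besides the shell and the picture viewer there is one more tool, called after "Call:" as name(argument=value, ...) on one line, values as JSON. drive_tool: Moves the arm, as the interface text tells. Its arguments: {"type":"object","properties":{"series":{"type":"array"},"squeeze":{"type":"number"}},"required":["series"]}

```bash
mkdir -p pics; ls; cat > h.py <<'E'
import numpy as np, cv2
from scipy.spatial.transform import Rotation as R
from station import readout, imaging, hand_in
def rot(q): return R.from_quat([q[1],q[2],q[3],q[0]]).as_matrix()
def shot(cam,name=None):
    m=imaging.camera_model(cam); im=imaging.read_camera(cam)
    if name: cv2.imwrite('pics/'+name+'.png',im[:,:,::-1])
    return im,m
def fl(m): return 192/np.tan(np.radians(m['vfov'])/2)
def ray(m,uv):
    f=fl(m); d=rot(m['orientation'])@np.array([(uv[0]-m['cx'])/f,(uv[1]-m['cy'])/f,1]); return np.array(m['xyz']),d
def at(m,uv,z):
    o,d=ray(m,uv); return o+d*(z-o[2])/d[2]
def proj(m,p):
    c=rot(m['orientation']).T@(np.array(p)-m['xyz']); return [fl(m)*c[0]/c[2]+m['cx'],fl(m)*c[1]/c[2]+m['cy']]
E
python3 - <<'E'
from h import *
for c in ('top','side'):
    im,m=shot(c,c+'0'); print(c,m)
o=readout.get_obs(); print(o['t'],o['eef_pos'],o['tool_rot'],o['gripper_width'])
a=cv2.imread('pics/top0.png');b=cv2.imread('pics/side0.png')
cv2.imwrite('pics/top0b.png',cv2.resize(a,(800,600)))
E
```

```text
pics
top {'vfov': 56.05248369223547, 'cx': 250.68226364612713, 'cy': 190.1545805719593, 'xyz': array([0.27836489, 0.07313841, 1.04339693]), 'orientation': array([ 0.07206831, -0.69895354,  0.70789489, -0.07179781])}
side {'vfov': 47.91487387985022, 'cx': 258.3060860662261, 'cy': 192.6363646358606, 'xyz': array([-0.09579833, -0.48021694,  0.99793388]), 'orientation': array([-0.31792974,  0.86353838, -0.36457262,  0.14250945])}
0.1 [0.17393757 0.6516734  0.2304211 ] [-3.90211642e-05  1.30027857e-01  9.91510012e-01 -8.06352599e-04] 1.0022293833435008
```

View pics/top0b.png

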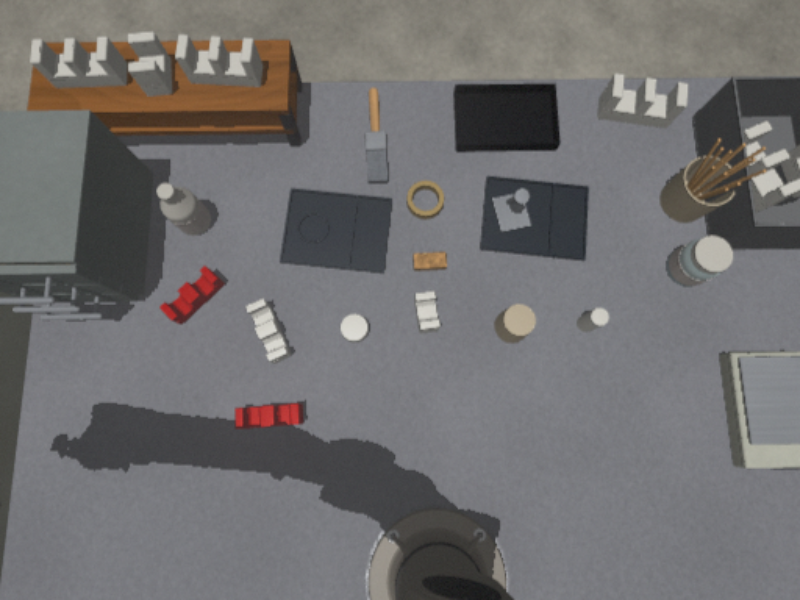

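View pics/side0.png

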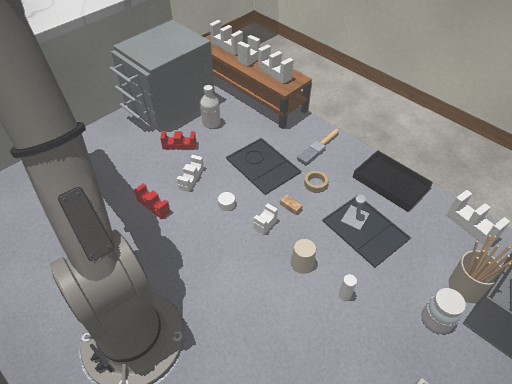

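Top view (800x600 scale): stock row has the double saddle (268,330), puck (354,327), single saddle (428,310), cup (518,320) and riser (597,318). The seat tray is at (337,230), and the peg tray at (535,217) with the peg head at (521,197).

What could be mistaken for the double saddle: red ones at (192,294) and (268,415), and white or grey ones on the shelf (80,62)/(220,62), on the table (645,100) and in the crate (770,165). The white one in the near row at (268,330) is the right one.

```bash
cat > m1.py <<'E'
from h import *
for cam in ('top','side'):
    im,m=shot(cam,cam+'1')
    for th in ['double_saddle_mid','single_saddle_mid','riser_mid','cup_mid','puck_mid','peg_tray','seat_tray','peg_seat']:
        for d in imaging.cut_out(th,cam)[:5]:
            if 'mask' not in d: print(d); continue
            mk=d['mask'].astype(np.uint8); c=np.array(d['centre'],float)
            (rc,rs,ra)=cv2.minAreaRect(cv2.findNonZero(mk)) if mk.any() else (0,0,0)
            z={'double_saddle_mid':.04,'single_saddle_mid':.045,'riser_mid':.08,'cup_mid':.075,'puck_mid':.03,'peg_seat':.09}.get(th,.008)
            print(cam,th,round(d['conf'],2),c.round(1),mk.sum(),np.round(rc,1),np.round(rs,1),round(ra,1),at(m,c,z).round(3))
im=cv2.imread('pics/top1.png')
cv2.imwrite('pics/top1c.png',cv2.resize(im[100:240,150:400],(800,448),interpolation=cv2.INTER_CUBIC))
E
python3 m1.py
```

```text
top double_saddle_mid 0.89 [122.3 192.1] 635 [122.6 189.9] [19.2 39.7] 47.1 [0.485 0.437 0.04 ]
top double_saddle_mid 0.59 [169.2 268.5] 632 [171.9 266.3] [14.8 44.3] 85.2 [0.271 0.297 0.04 ]
top double_saddle_mid 0.57 [175.  212.3] 542 [171.1 211.9] [40.5 14.7] 66.4 [0.425 0.285 0.04 ]
top single_saddle_mid 0.71 [271.4 199.8] 376 [272.4 200.2] [26.5 15. ] 80.5 [0.456 0.014 0.045]
top riser_mid 0.68 [382.7 204.6] 221 [379.1 204.7] [11.2 21. ] 63.4 [ 0.433 -0.284  0.08 ]
top cup_mid 0.55 [330.2 207.7] 479 [329.3 206.3] [21.9 25.5] 45.0 [ 0.427 -0.143  0.075]
top puck_mid 0.72 [225.1 207.8] 241 [226.1 210.2] [17.4 16.1] 63.4 [0.438 0.146 0.03 ]
top puck_mid 0.28 [272.8 196.7] 354 [272.6 199.7] [25.8 14.3] 81.0 [0.468 0.009 0.03 ]
top peg_tray 0.9 [345.4 140.6] 2722 [342.2 139.7] [67.7 48.9] 5.0 [ 0.641 -0.215  0.008]
top seat_tray 0.82 [211.7 147.8] 3256 [214.3 147.1] [67.8 49.8] 5.7 [0.624 0.188 0.008]
top seat_tray 0.57 [331.8 209. ] 515 [328.9 207.2] [22.1 27.4] 59.0 [ 0.434 -0.162  0.008]
top peg_seat 0.62 [329.4 135. ] 514 [328.3 134.1] [25.5 24.3] 76.0 [ 0.629 -0.149  0.09 ]
side
[... 491 characters left out ...]
mid 0.8 [346.  287.1] 357 [347.3 287. ] [14.5 27.5] 18.4 [ 0.417 -0.293  0.08 ]
side cup_mid 0.9 [304.4 255.4] 729 [303.1 255.9] [23.4 34.7] 7.1 [ 0.418 -0.164  0.075]
side puck_mid 0.64 [225.3 200.5] 226 [226.5 201.5] [17. 15.] 90.0 [0.426 0.136 0.03 ]
side peg_tray 0.61 [358.7 214.7] 548 [358.2 211.8] [21.5 34.6] 32.0 [ 0.673 -0.165  0.008]
side peg_tray 0.6 [371.1 229.4] 2700 [366.3 228.8] [77.6 46.6] 41.7 [ 0.654 -0.221  0.008]
side seat_tray 0.91 [264.1 166. ] 2249 [262.8 164.3] [63.8 42.6] 42.9 [0.623 0.167 0.008]
side peg_seat 0.82 [355.8 213.7] 579 [358.4 211.3] [22.1 34.6] 29.7 [ 0.607 -0.184  0.09 ]
side peg_seat 0.64 [226.1 199.8] 274 [226. 201.] [18. 16.] 90.0 [0.397 0.098 0.09 ]
```

View pics/top1c.png

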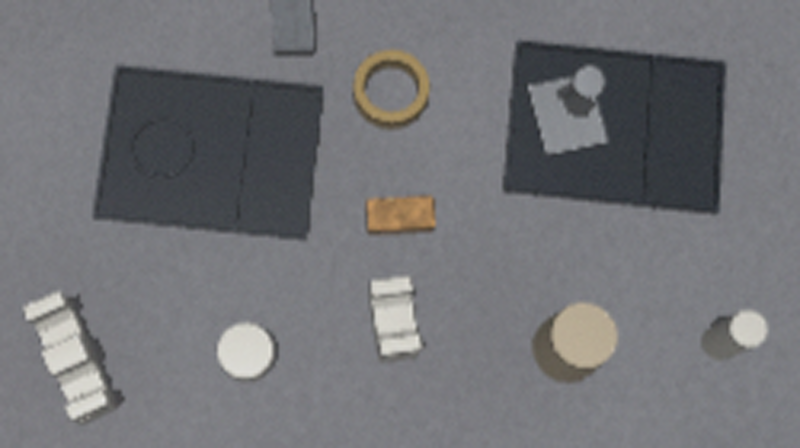

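The close crop confirms the white double saddle, at about (0.425, 0.28), is the wanted one; the red ones are clearly separate. The peg head is at crop (589,82) and its base plate at (568,115). Moving in for a close look.

Call:
drive_tool(series=[[-3, -2.5, 0, 0, -1], [-3.5, -3, 0, 0, -1], [-3.5, -3, 0, 0, -1], [-3.5, -3, 0, 0, -1], [-3.5, -3, 0, 0, -1], [-3.5, -3, 0, 0, -1], [-3.5, -3, 0, 0, -1], [-2, -2, 0, 0, -1]], squeeze=30)

```text
t: 1.8
eef_pos: [0.3696, 0.3643, 0.2316]
tool_rot: [0.001, 0.132, 0.991, -0.0]
contact_force: [0.1, 0.3, 0.3]
gripper_width: 0.995
grasp_force: 0.0
```

```bash
python3 - <<'E'
from h import *
o=readout.get_obs(); print(o['t'],o['eef_pos'],o['tool_rot'])
im,m=shot('wrist','w1'); print(m)
for d in imaging.cut_out('double_saddle_mid','wrist'): print(d['conf'],d['centre'],at(m,d['centre'],.04))
E
```

```text
1.8 [0.36959513 0.36431068 0.23162839] [ 5.29096549e-04  1.32038445e-01  9.91244449e-01 -1.11719946e-04]
{'vfov': 64.24338939237286, 'cx': 255.44731668672642, 'cy': 194.9046603696629, 'xyz': array([0.29826423, 0.3834561 , 0.37318866]), 'orientation': array([0.11696014, 0.78552392, 0.60116826, 0.08870865])}
0.91 [161.3, 102.9] [0.27324121 0.28799631 0.04      ]
0.79 [214.5, 228.3] [0.42283918 0.29931017 0.04      ]
0.77 [334.9, 243.3] [0.4789203  0.43250133 0.04      ]
0.4 [17.4, 295.1] [0.44501118 0.03110986 0.04      ]
```

View pics/w1.png

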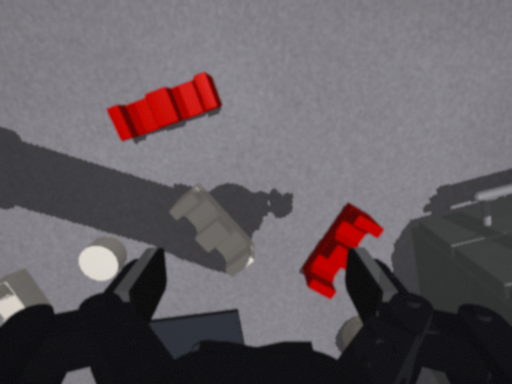

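The wrist view shows the white saddle at (212,230) with red ones on either side at (165,105) and (340,250). I'll fit silhouettes of the known shapes in all cameras for precise poses.

```bash
cat > fit.py <<'E'
from h import *
from scipy.optimize import minimize
def box(x0,x1,y0,y1,z0,z1): return np.array([[x,y,z] for x in(x0,x1) for y in(y0,y1) for z in(z0,z1)])
def cyl(r0,r1,h):
    a=np.linspace(0,2*np.pi,32,endpoint=False); return np.vstack([np.c_[r*np.cos(a),r*np.sin(a),0*a+z] for r,z in((r0,0),(r1,h))])
S={'double_saddle_mid':[box(-.055,.055,-.018,.018,0,.024)]+[box(a,b,-.018,.018,0,.05) for a,b in((-.055,-.041),(-.012,.012),(.041,.055))],
'single_saddle_mid':[box(-.033,.033,-.018,.018,0,.036)]+[box(a,b,-.018,.018,0,.056) for a,b in((-.033,-.019),(.019,.033))],
'riser_mid':[cyl(.016,.016,.08)],'cup_mid':[cyl(.032,.028,.075)],'puck_mid':[cyl(.025,.025,.03)],
'peg_tray':[box(-.075,.075,-.1,.1,0,.008)],'seat_tray':[box(-.075,.075,-.1,.1,0,.008)]}
def render(m,parts,p,k=4):
    im=np.zeros((384*k,512*k),np.uint8); c,s=np.cos(p[2]),np.sin(p[2]); Rz=np.array([[c,-s,0],[s,c,0],[0,0,1]])
    Rc=rot(m['orientation']); f=fl(m)
    for P in parts:
        W=P@Rz.T+[p[0],p[1],0]; C=(W-m['xyz'])@Rc; uv=(f*C[:,:2]/C[:,2:]+[m['cx']+.5,m['cy']+.5])*k
        cv2.fillConvexPoly(im,cv2.convexHull(uv.astype(np.float32)).astype(np.int32),255)
    return cv2.resize(im,(512,384),interpolation=cv2.INTER_AREA)/255.
def masks(th,cams,guess):
    out=[]
    for cam,m in cams:
        g=render(m,S[th],guess); best=(0.3,None)
        for d in imaging.cut_out(th,cam):
            k=d['mask']; i=np.minimum(g,k).sum()/np.maximum(g,k).sum()
            if i>best[0]: best=(i,k)
        if best[1] is not None: out.append((cam,m,best[1]))
    return out
def fit(th,cams,guess,ms=None):
    ms=ms or masks(th,cams,guess); rs=[]
    for sub in [ms]+[[a] for a in ms]:
        def cost(p): 
            q=[p[0],p[1],p[2]/5]; return sum(1-np.minimum(g,k).sum()/np.maximum(g,k).sum() for _,m,k in sub for g in[render(m,S[th],q)])/len(sub)
        g=[guess[0],guess[1],guess[2]*5]; 
        for _ in range(2):
            r=minimize(cost,g,method='Nelder-Mead',options=dict(initial_simplex=[g]+[[g[j]+(d if i==j else 0) for j in range(3)] for i,d in enumerate((.012,.012,.6))],maxiter=90)); g=list(r.x)
        print(th,[a[0] for a in sub],np.round([g[0],g[1],np.degrees(g[2]/5)],4),'iou',round(1-r.fun,3)); rs.append(g)
    return rs
E
cat > m2.py <<'E'
from fit import *
cams=[(c,shot(c)[1]) for c in('top','side','wrist')]
G={'double_saddle_mid':(.425,.285,.44),'single_saddle_mid':(.456,.01,.1),'riser_mid':(.42,-.285,0),'cup_mid':(.42,-.155,0),'puck_mid':(.435,.14,0),'peg_tray':(.65,-.21,-.08),'seat_tray':(.625,.18,-.08)}
for th,g in G.items(): fit(th,cams if 'double' in th else cams[:2],g)
E
time python3 m2.py
```

```text
double_saddle_mid ['top', 'side', 'wrist'] [ 0.4289  0.2964 24.723 ] iou 0.9
double_saddle_mid ['top'] [ 0.4283  0.2985 25.543 ] iou 0.865
double_saddle_mid ['side'] [ 0.4309  0.2976 26.711 ] iou 0.917
double_saddle_mid ['wrist'] [ 0.4284  0.2959 25.2283] iou 0.959
single_saddle_mid ['side'] [4.60700e-01 9.70000e-03 1.29697e+01] iou 0.903
single_saddle_mid ['side'] [4.60700e-01 9.70000e-03 1.29697e+01] iou 0.903
riser_mid ['side'] [ 0.4399 -0.2883  4.6665] iou 0.922
riser_mid ['side'] [ 0.4399 -0.2883  4.6665] iou 0.922
cup_mid ['top', 'side'] [ 0.437 -0.149 -5.388] iou 0.931
cup_mid ['top'] [ 0.4358 -0.147   7.7331] iou 0.942
cup_mid ['side'] [ 0.4377 -0.1499 -6.8232] iou 0.946
puck_mid ['top', 'side'] [0.4333 0.1432 2.6808] iou 0.936
puck_mid ['top'] [0.4336 0.1439 1.0338] iou 0.947
puck_mid ['side'] [0.4334 0.1416 3.6703] iou 0.957
peg_tray ['top', 'side'] [ 0.6483 -0.2052 -7.586 ] iou 0.823
peg_tray ['top'] [ 0.6485 -0.2055 -7.5965] iou 0.835
peg_tray ['side'] [ 0.6482 -0.2053 -7.1868] iou 0.81
seat_tray ['top', 'side'] [ 0.6283  0.1785 -6.9952] iou 0.956
seat_tray ['top'] [ 0.6277  0.178  -7.2657] iou 0.972
seat_tray ['side'] [ 0.6293  0.1797 -7.2535] iou 0.942
real	0m25.398s
user	0m31.687s
sys	0m20.584s
```

```bash
cat > go.py <<'E'
# usage: go.py x y z toolYangle_deg : turn first, then shift (cm) in turned tool axes
import sys; from h import *
t=np.array([float(a) for a in sys.argv[1:5]]); o=readout.get_obs(); M=rot(o['tool_rot'])
a=np.degrees(np.arctan2(M[1,1],M[0,1])); dw=(t[3]-a+90)%180-90
b=np.radians(a+dw); y=np.array([np.cos(b),np.sin(b),0]); x=np.array([-np.sin(b),np.cos(b),0]); x=np.cross(y,[0,0,-1])
d=t[:3]-o['eef_pos']; print('t',round(o['t'],2),'yang',a.round(2),'turn',round(-dw,2),'shift cm x %.2f y %.2f z %.2f'%(100*d@x,100*d@y,-100*d[2]),'q7',o['q'][6].round(2),'pos',np.round(o['eef_pos'],4),'F',np.round(o['contact_force'],1),'w',round(o['gripper_width'],3),'g',o['grasp_force'],'tilt',M[:,2].round(3))
E
python3 go.py .4287 .296 .1 115.2
```

```text
t 2.8 yang 75.05 turn -40.15 shift cm x -2.50 y -9.11 z 13.13 q7 0.44 pos [0.3673 0.3677 0.2313] F [-0.1 -0.  -0.5] w 1.0 g 0.0 tilt [ 0.  0. -1.]
```

Call:
drive_tool(series=[[0, 0, 2, -6.75, -1], [0, 0, 2, -6.75, -1], [0, 0, 2, -6.75, -1], [0, 0, 2, -6.75, -1], [0, 0, 2, -6.75, -1], [0, 0, 2, -6.75, -1], [-1.2, -4.35, 0, 0, -1], [-1.2, -4.35, 0, 0, -1]])

```text
t: 3.6
eef_pos: [0.4261, 0.2998, 0.1106]
tool_rot: [-0.001, -0.223, 0.975, 0.0]
contact_force: [1.0, -0.1, 0.9]
gripper_width: 1.0
grasp_force: 0.0
```

Call:
drive_tool(series=[[0, 0, 0, 0, -1]])

```text
t: 3.7
eef_pos: [0.4308, 0.2936, 0.1112]
tool_rot: [0.001, -0.216, 0.976, -0.002]
contact_force: [-0.1, -1.0, -0.1]
gripper_width: 1.003
grasp_force: 0.0
```

```bash
python3 go.py .4287 .296 .015 115.2
```

```text
t 3.7 yang 115.0 turn -0.2 shift cm x 0.09 y 0.31 z 9.62 q7 1.3 pos [0.4308 0.2936 0.1112] F [-0.1 -1.  -0.1] w 1.003 g 0.0 tilt [ 0.002 -0.003 -1.   ]
```

Call:
drive_tool(series=[[0.1, 0.3, 3, 0, -1], [0, 0, 3, 0, -1], [0, 0, 2, 0, -1], [0, 0, 1.6, 0, -1], [0, 0, 0, 0, -1]])

```text
t: 4.2
eef_pos: [0.4229, 0.3012, 0.0135]
tool_rot: [-0.002, -0.221, 0.975, -0.001]
contact_force: [-0.6, -0.6, 0.4]
gripper_width: 0.997
grasp_force: 0.0
```

```bash
python3 go.py .4287 .296 .015 115.2; python3 - <<'E'
from h import *
shot('wrist','w2')
E
```

```text
t 4.2 yang 115.57 turn 0.37 shift cm x -0.31 y -0.72 z -0.15 q7 1.29 pos [0.4229 0.3012 0.0135] F [-0.6 -0.6  0.4] w 0.997 g 0.0 tilt [-0.003 -0.002 -1.   ]
```

View pics/w2.png

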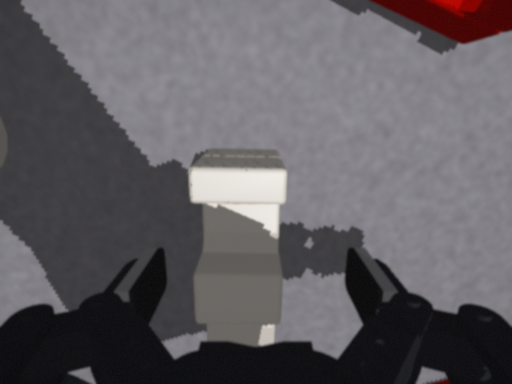

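The wrist view shows the saddle's middle prong between the fingers, centred at column 240 against the finger midpoint of 256. That is about 7 mm towards the tool's -y, which agrees with the computed correction.

Call:
drive_tool(series=[[-0.3, -0.7, 0, 0, -1], [0, 0, 0, 0, -1], [0, 0, 0, 0, 1], [0, 0, 0, 0, 1], [0, 0, 0, 0, 1], [0, 0, 0, 0, 1], [0, 0, 0, 0, 1], [0, 0, 0, 0, 1]])

```text
t: 5.05
eef_pos: [0.43, 0.2972, 0.0156]
tool_rot: [0.0, -0.221, 0.975, 0.0]
contact_force: [-0.9, -0.6, 5.6]
gripper_width: 0.416
grasp_force: 30.7
```

Call:
drive_tool(series=[[0, 0, 0, 0, 1], [0, 0, 0, 0, 1], [0, 0, 0, 0, 1]])

```text
t: 5.35
eef_pos: [0.4301, 0.2971, 0.0157]
tool_rot: [0.0, -0.221, 0.975, 0.0]
contact_force: [-2.1, -0.0, 5.6]
gripper_width: 0.416
grasp_force: 30.7
```

```bash
python3 go.py .4287 .296 .015 115.2
```

```text
t 5.35 yang 115.56 turn 0.36 shift cm x 0.17 y -0.05 z 0.07 q7 1.3 pos [0.4301 0.2971 0.0157] F [-2.1 -0.   5.6] w 0.416 g 30.70785418152809 tilt [ 0.  0. -1.]
```

Call:
drive_tool(series=[[0, 0, -2, 0, 1], [0, 0, -3.5, 0, 1], [0, 0, -4, 6.6, 1], [0, 0, -4, 6.6, 1], [0, 0, -4, 6.6, 1], [0, 0, -1, 6.6, 1], [0, 0, 0, 6.6, 1], [0, 0, 0, 0, 1]])

```text
t: 6.15
eef_pos: [0.4298, 0.2969, 0.2005]
tool_rot: [0.0, 0.065, 0.998, 0.0]
contact_force: [-0.3, 0.5, -0.8]
gripper_width: 0.419
grasp_force: 30.0
```

```bash
python3 go.py .6399 -.2697 .2 82.6
```

```text
t 6.15 yang 82.52 turn -0.08 shift cm x -28.13 y -53.48 z 0.05 q7 0.76 pos [0.4298 0.2969 0.2005] F [-0.3  0.5 -0.8] w 0.419 g 30.040391832590103 tilt [ 0.  0. -1.]
```

Call:
drive_tool(series=[[-1, -2, 0, 0, 1], [-1.8, -3.4, 0, 0, 1], [-1.8, -3.4, 0, 0, 1], [-1.8, -3.4, 0, 0, 1], [-1.8, -3.4, 0, 0, 1], [-1.8, -3.4, 0, 0, 1], [-1.8, -3.4, 0, 0, 1], [-1.8, -3.4, 0, 0, 1]])

```text
t: 6.95
eef_pos: [0.5312, 0.0218, 0.1995]
tool_rot: [-0.001, 0.063, 0.998, -0.0]
contact_force: [0.2, 0.4, -0.3]
gripper_width: 0.417
grasp_force: 30.1
```

Call:
drive_tool(series=[[-1.8, -3.4, 0, 0, 1], [-1.8, -3.4, 0, 0, 1], [-1.8, -3.4, 0, 0, 1], [-1.8, -3.4, 0, 0, 1], [-1.8, -3.4, 0, 0, 1], [-1.8, -3.4, 0, 0, 1], [-1.8, -3.4, 0, 0, 1], [0, 0, 0, 0, 1]])

```text
t: 7.75
eef_pos: [0.6247, -0.2358, 0.1992]
tool_rot: [-0.001, 0.067, 0.998, -0.002]
contact_force: [-0.6, -0.6, -0.2]
gripper_width: 0.417
grasp_force: 30.1
```

```bash
python3 go.py .6399 -.2697 .018 82.6; python3 - <<'E'
from h import *
im,m=shot('wrist','w3')
M=dict(top=shot('top','t3')[1])
t=np.array([.6483,-.2052]);a=np.radians(-7.4);Rz=np.array([[np.cos(a),-np.sin(a)],[np.sin(a),np.cos(a)]])
for n,mm in (('w3',m),('t3',M['top'])):
    im=cv2.imread(f'pics/{n}.png')
    for c in [(-.075,-.1),(.075,-.1),(.075,.1),(-.075,.1),(.075,-.032),(-.075,-.032)]:
        p=proj(mm,[*(t+Rz@c),.008]); cv2.circle(im,tuple(int(round(v)) for v in p),3,(0,0,255),1)
    if n=='t3': im=cv2.resize(im[70:220,250:450],(684,512),interpolation=cv2.INTER_CUBIC)
    cv2.imwrite(f'pics/{n}o.png',im)
a=cv2.imread('pics/w3o.png');b=cv2.imread('pics/t3o.png')
cv2.imwrite('pics/c3.png',np.hstack([cv2.resize(a,(400,300)),cv2.resize(b,(400,300))]))
E
```

```text
t 7.75 yang 82.33 turn -0.27 shift cm x -1.94 y -3.17 z 18.12 q7 1.87 pos [ 0.6247 -0.2358  0.1992] F [-0.6 -0.6 -0.2] w 0.417 g 30.12492723762989 tilt [-0.001 -0.004 -1.   ]
```

View pics/c3.png

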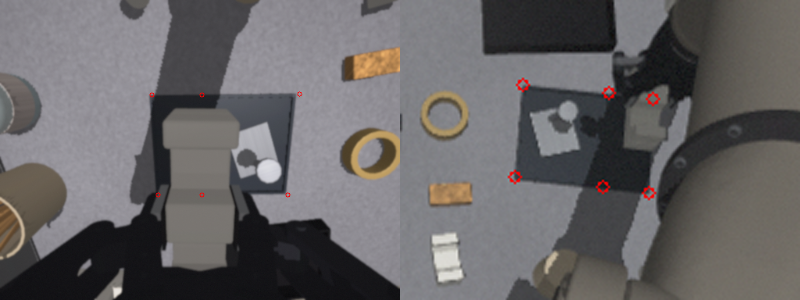

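The tray fit overlays well in both views (top corners at (522,85) and (649,193) in the combined picture), and the saddle is held straight.

Call:
drive_tool(series=[[-1, -1.6, 1, 0, 1], [-0.9, -1.6, 2, 0, 1], [0, 0, 4, 0, 1], [0, 0, 4, 0, 1], [0, 0, 3.5, 0, 1], [0, 0, 1.5, 0, 1], [0, 0, 0.5, 0, 1], [0, 0, 0, 0, 1]])

```text
t: 8.65
eef_pos: [0.6406, -0.2625, 0.0357]
tool_rot: [0.0, 0.064, 0.998, 0.0]
contact_force: [0.0, -0.2, -0.1]
gripper_width: 0.421
grasp_force: 30.1
```

```bash
python3 go.py .6399 -.2697 .0185 82.6
```

```text
t 8.65 yang 82.63 turn 0.03 shift cm x -0.02 y -0.73 z 1.72 q7 1.97 pos [ 0.6406 -0.2625  0.0357] F [ 0.  -0.2 -0.1] w 0.421 g 30.148483961820602 tilt [ 0.  0. -1.]
```

Call:
drive_tool(series=[[0, -0.7, 0, 0, 1], [0, 0, 0.8, 0, 1], [0, 0, 0.5, 0, 1], [0, 0, 0.3, 0, 1], [0, 0, 0.1, 0, 1], [0, 0, 0.1, 0, 1]])

```text
t: 9.25
eef_pos: [0.6392, -0.2699, 0.0187]
tool_rot: [-0.0, 0.065, 0.998, 0.0]
contact_force: [-7.0, 3.5, 18.3]
gripper_width: 0.422
grasp_force: 32.2
```

```bash
python3 go.py .6399 -.2697 .0185 82.6
```

```text
t 9.25 yang 82.56 turn -0.04 shift cm x -0.06 y 0.03 z 0.02 q7 1.98 pos [ 0.6392 -0.2699  0.0187] F [-7.   3.5 18.3] w 0.422 g 32.16508101671934 tilt [-0.     0.001 -1.   ]
```

Call:
drive_tool(series=[[0, 0, -0.1, 0, 0.1], [0, 0, 0, 0, -0.2], [0, 0, 0, 0, -0.6], [0, 0, 0, 0, -1], [0, 0, 0, 0, -1], [0, 0, 0, 0, -1], [0, 0, -2, 0, -1], [0, 0, -3, 0, -1]])

```text
t: 10.05
eef_pos: [0.6377, -0.2693, 0.0667]
tool_rot: [-0.002, 0.065, 0.998, 0.001]
contact_force: [0.1, -0.0, 1.0]
gripper_width: 1.0
grasp_force: 0.0
```

Call:
drive_tool(series=[[0, 0, -4, 0, -1], [0, 0, -4, 0, -1], [0, 0, -4, 0, -1], [3, 0, -2, 0, -1], [4, 0, 0, 0, -1], [0, 0, 0, 0, -1], [0, 0, 0, 0, -1]])

```text
t: 10.75
eef_pos: [0.5693, -0.2609, 0.2086]
tool_rot: [0.0, 0.065, 0.998, 0.0]
contact_force: [1.0, 0.1, 0.2]
gripper_width: 1.002
grasp_force: 0.0
```

```bash
cat > m3.py <<'E'
from fit import *
im,m=shot('wrist','w4'); s=shot('side','s4')[1]; t=shot('top','t4')[1]
fit('double_saddle_mid',[('wrist',m),('side',s),('top',t)],(.64,-.27,-.13))
fit('peg_tray',[('wrist',m)],(.648,-.205,-.13))
for d in imaging.cut_out('peg_seat','wrist'): print(d['conf'],d['centre'])
E
python3 m3.py; python3 go.py .437 -.149 .1 82.6
```

```text
double_saddle_mid ['wrist', 'side', 'top'] [ 0.6383 -0.2694 -7.255 ] iou 0.825
double_saddle_mid ['wrist'] [ 0.6375 -0.2701 -7.9875] iou 0.959
double_saddle_mid ['side'] [ 0.6427 -0.2671 -5.7064] iou 0.867
double_saddle_mid ['top'] [ 0.6379 -0.2677 -6.1899] iou 0.705
peg_tray ['wrist'] [ 0.6471 -0.2085 -7.1394] iou 0.633
peg_tray ['wrist'] [ 0.6471 -0.2085 -7.1394] iou 0.633
0.6 [348.2, 225.7]
t 11.15 yang 82.58 turn -0.02 shift cm x 14.66 y 9.38 z 10.79 q7 1.94 pos [ 0.5703 -0.2609  0.2079] F [ 0.  -0.1  0.5] w 1.001 g 0.0 tilt [-0. -0. -1.]
```

View pics/w4.png

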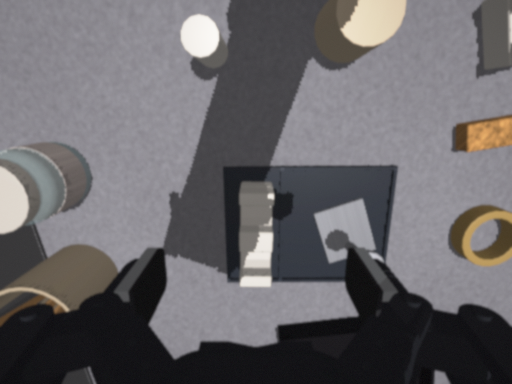

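The saddle stands in the bay in the wrist view (258,235). The peg plate's centre is at about (346,231), with the head partly behind the right finger at (375,258). Next I'll locate the peg head in the unobstructed first views.

```bash
python3 - <<'E'
import cv2,numpy as np
a=cv2.imread('pics/top1.png')[105:155,305:355]; b=cv2.imread('pics/side1.png')[185:235,335:385]
r=lambda i:cv2.resize(i,(400,400),interpolation=cv2.INTER_NEAREST)
cv2.imwrite('pics/peg.png',np.hstack([r(a),r(b)]))
E
```

```text
(no output)
```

View pics/peg.png

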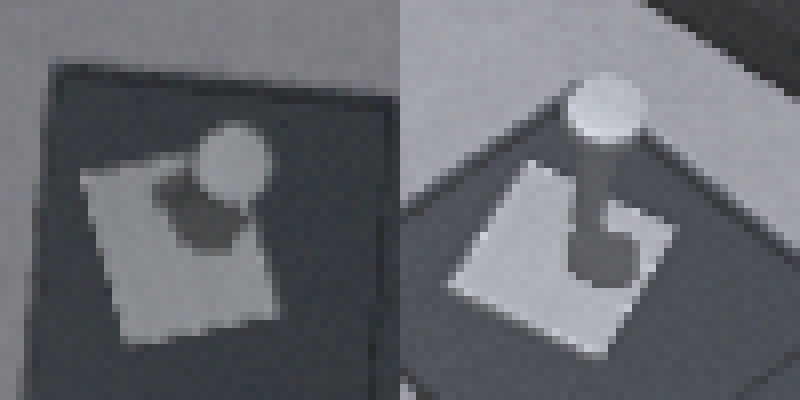

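```bash
cat > peg.py <<'E'
from h import *
T=imaging.camera_model('top');Sd=imaging.camera_model('side')
def tri(a,b):
    o1,d1=ray(T,a);o2,d2=ray(Sd,b);A=np.c_[d1,-d2];s=np.linalg.lstsq(A,o2-o1,rcond=None)[0];p,q=o1+d1*s[0],o2+d2*s[1];return (p+q)/2,np.linalg.norm(p-q)
print('head',tri((333.75,125),(360.25,197.3)),at(T,(333.75,125),.095),at(Sd,(360.25,197.3),.095))
print('plate',tri((327,134.9),(355,216.6)),at(T,(327,134.9),.006),at(Sd,(355,216.6),.006))
for cs,m in ((((80,175),(280,312),(125,345)),T),):
    P=[at(m,(305+c[0]/8-.5,105+c[1]/8-.5),.006) for c in cs]; print(np.round(P,4), np.degrees(np.arctan2(*(P[0]-P[2])[[1,0]])),np.linalg.norm(P[0]-P[2]))
P=[at(Sd,(335+c[0]/8-50-.5,185+c[1]/8-.5),.006) for c in((530,160),(678,228),(600,357),(447,287))]; print(np.round(P,4))
E
python3 peg.py
```

```text
head (array([ 0.65611755, -0.16119199,  0.0975888 ]), np.float64(0.000643098432685154)) [ 0.65686056 -0.1616281   0.095     ] [ 0.65863024 -0.16039769  0.095     ]
plate (array([ 0.66047091, -0.16110493,  0.00715248]), np.float64(0.00013676467503666935)) [ 0.66083487 -0.16132259  0.006     ] [ 0.66142231 -0.16076175  0.006     ]
[[ 0.6887 -0.1248  0.006 ]
 [ 0.633  -0.1975  0.006 ]
 [ 0.6208 -0.1384  0.006 ]] 11.352259093857437 0.0693155324077392
[[ 0.6898 -0.125   0.006 ]
 [ 0.7017 -0.1828  0.006 ]
 [ 0.6335 -0.1963  0.006 ]
 [ 0.6204 -0.1387  0.006 ]]
```

```bash
python3 - <<'E'
from h import *
T=imaging.camera_model('top');S=imaging.camera_model('side')
h=np.array([.6572,-.1611,.0955])
for k in range(0,360,30):
    a=np.radians(11.35+k); d=np.array([np.cos(a),np.sin(a),0])
    f=h+.0242*d; f[2]=.005; n=h+.0024*d; n[2]-=.009
    u=np.array(proj(T,f));v=np.array(proj(S,f)); w=np.array(proj(S,(f+h)/2))
    print(k,((u-[304.5,104.5])*8).round(),((v-[334.5,184.5])*8+[400,0]).round(),'mid',((w-[334.5,184.5])*8+[400,0]).round())
E
```

```text
0 [163. 194.] [585. 222.] mid [595. 165.]
30 [135. 208.] [551. 213.] mid [577. 161.]
60 [118. 235.] [519. 219.] mid [561. 164.]
90 [117. 266.] [497. 237.] mid [549. 173.]
120 [134. 294.] [491. 263.] mid [546. 186.]
150 [162. 311.] [502. 290.] mid [553. 200.]
180 [195. 313.] [529. 310.] mid [567. 210.]
210 [224. 298.] [564. 319.] mid [584. 214.]
240 [241. 272.] [597. 313.] mid [601. 212.]
270 [241. 241.] [619. 295.] mid [613. 202.]
300 [225. 213.] [624. 269.] mid [615. 189.]
330 [196. 196.] [612. 242.] mid [609. 175.]
```

The side view shows the rod running from the head (604,108) down to about (586,224). That matches a frame yaw of about 11.4°, leaning back towards the robot, with the head at about (0.6575, -0.161). Now the cup, gripped along tool-y 101.4° so it can tilt into the lean between the pads.

```bash
python3 go.py .4368 -.1487 .12 101.35
```

```text
t 11.15 yang 82.58 turn -18.77 shift cm x 10.88 y 13.63 z 8.79 q7 1.94 pos [ 0.5703 -0.2609  0.2079] F [ 0.  -0.1  0.5] w 1.001 g 0.0 tilt [-0. -0. -1.]
```

Call:
drive_tool(series=[[0, 0, 0, -6.3, -1], [0, 0, 0, -6.3, -1], [0, 0, 0, -6.2, -1], [2.7, 3.4, 0, 0, -1], [2.7, 3.4, 0, 0, -1], [2.7, 3.4, 2, 0, -1], [2.7, 3.4, 3, 0, -1], [0, 0, 3, 0, -1]])

```text
t: 11.95
eef_pos: [0.4349, -0.1471, 0.1291]
tool_rot: [-0.001, -0.1, 0.995, 0.001]
contact_force: [1.4, -0.4, -0.3]
gripper_width: 1.005
grasp_force: 0.0
```

Call:
drive_tool(series=[[0, 0, 0, 0, -1], [0, 0, 0, 0, -1]])

```text
t: 12.15
eef_pos: [0.4398, -0.1509, 0.1304]
tool_rot: [0.0, -0.099, 0.995, -0.0]
contact_force: [0.2, -0.4, 1.1]
gripper_width: 1.002
grasp_force: 0.0
```

```bash
cat > m4.py <<'E'
from fit import *
im,m=shot('wrist','w5'); s=shot('side')[1]; 
fit('cup_mid',[('wrist',m),('side',s)],(.437,-.149,0))
E
python3 m4.py; python3 go.py .4368 -.1487 .022 101.35
```

```text
cup_mid ['wrist', 'side'] [ 0.4363 -0.151   3.7007] iou 0.953
cup_mid ['wrist'] [ 0.4358 -0.1513  1.9755] iou 0.961
cup_mid ['side'] [ 0.4369 -0.1498 -1.5836] iou 0.957
t 12.35 yang 101.31 turn -0.04 shift cm x 0.32 y 0.31 z 10.91 q7 2.08 pos [ 0.4405 -0.1511  0.1311] F [-0.5  0.   0.6] w 1.001 g 0.0 tilt [ 0.003 -0.001 -1.   ]
```

Call:
drive_tool(series=[[0.35, 0.1, 1, 0, -1], [0, 0, 3, 0, -1], [0, 0, 3, 0, -1], [0, 0, 2, 0, -1], [0, 0, 1.4, 0, -1], [0, 0, 0.4, 0, -1], [0, 0, 0, 0, -1]])

```text
t: 13.05
eef_pos: [0.4349, -0.1502, 0.0214]
tool_rot: [-0.001, -0.099, 0.995, 0.0]
contact_force: [0.7, -1.1, 0.4]
gripper_width: 0.996
grasp_force: 0.0
```

```bash
python3 go.py .4363 -.1505 .022 101.35
```

```text
t 13.05 yang 101.34 turn -0.01 shift cm x -0.13 y -0.06 z -0.06 q7 2.16 pos [ 0.4349 -0.1502  0.0214] F [ 0.7 -1.1  0.4] w 0.996 g 0.0 tilt [-0.001  0.    -1.   ]
```

Call:
drive_tool(series=[[-0.1, 0, 0, 0, 1], [0, 0, 0, 0, 1], [0, 0, 0, 0, 1], [0, 0, 0, 0, 1], [0, 0, 0, 0, 1], [0, 0, 0, 0, 1], [0, 0, 0, 0, 1], [0, 0, 0, 0, 1]])

```text
t: 13.85
eef_pos: [0.4372, -0.1501, 0.0231]
tool_rot: [0.001, -0.099, 0.995, -0.0]
contact_force: [-1.3, -0.4, 6.3]
gripper_width: 0.695
grasp_force: 30.8
```

```bash
python3 go.py .4363 -.1505 .022 101.35
```

```text
t 13.85 yang 101.37 turn 0.02 shift cm x 0.10 y -0.02 z 0.11 q7 2.16 pos [ 0.4372 -0.1501  0.0231] F [-1.3 -0.4  6.3] w 0.695 g 30.795559004181996 tilt [ 0.002 -0.    -1.   ]
```

Call:
drive_tool(series=[[0, 0, -2, 0, 1], [0, 0, -4, 0, 1], [0, 0, -4, 0, 1], [0, 0, -4, 0, 1], [0, 0, -4, 0, 1], [0, 0, -2, 0, 1], [0, 0, 0, 0, 1], [0, 0, 0, 0, 1]])

```text
t: 14.65
eef_pos: [0.4362, -0.1497, 0.2221]
tool_rot: [0.001, -0.099, 0.995, 0.0]
contact_force: [-0.4, 0.4, -1.2]
gripper_width: 0.701
grasp_force: 33.3
```

```bash
python3 go.py .6575 -.161 .2 101.35
```

```text
t 14.65 yang 101.37 turn 0.02 shift cm x -21.48 y -5.46 z 2.21 q7 2.02 pos [ 0.4362 -0.1497  0.2221] F [-0.4  0.4 -1.2] w 0.701 g 33.30287552147638 tilt [ 0.001  0.    -1.   ]
```

Call:
drive_tool(series=[[-2.5, -0.6, 0, 0, 1], [-3.5, -0.9, 0, 0, 1], [-3.5, -0.9, 0, 0, 1], [-3.5, -0.9, 0, 0, 1], [-3.5, -0.9, 0, 0, 1], [-3, -0.8, 0, 0, 1], [-2, -0.5, 0, 0, 1], [0, 0, 0, 0, 1]])

```text
t: 15.45
eef_pos: [0.6592, -0.1606, 0.2188]
tool_rot: [-0.001, -0.1, 0.995, 0.0]
contact_force: [-0.3, -0.3, -1.1]
gripper_width: 0.692
grasp_force: 33.3
```

Call:
drive_tool(series=[[0, 0, 2, 0, 1], [0, 0, 0, 0, 1], [0, 0, 0, 0, 1]])

```text
t: 15.75
eef_pos: [0.6564, -0.1614, 0.2007]
tool_rot: [-0.002, -0.099, 0.995, 0.0]
contact_force: [0.7, -0.3, -0.2]
gripper_width: 0.696
grasp_force: 33.3
```

```bash
python3 - <<'E'
from h import *
import subprocess
E_=[]
for i in range(8):
    imaging.read_camera('side') if i else shot('side','s6'); o=readout.get_obs(); E_.append(o['eef_pos'])
print(np.mean(E_,0),np.std(E_,0),o['t'])
im=cv2.imread('pics/s6.png'); cv2.imwrite('pics/s6c.png',cv2.resize(im[100:260,270:470],(800,640))[:600])
E
python3 go.py .6575 -.161 .125 101.35
```

```text
[ 0.65787277 -0.16155117  0.20241551] [3.07177420e-04 5.12075637e-05 3.15385587e-04] 16.15
t 16.15 yang 101.36 turn 0.01 shift cm x 0.04 y 0.06 z 7.73 q7 2.05 pos [ 0.658  -0.1615  0.2023] F [ 0.3 -0.6 -0.6] w 0.694 g 33.30450495821424 tilt [ 0.001  0.    -1.   ]
```

View pics/s6c.png

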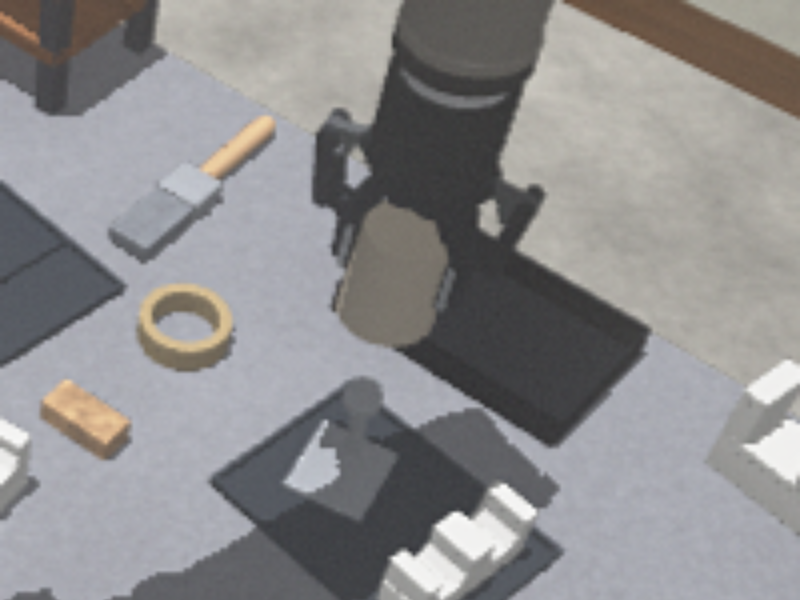

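The side view shows the cup hanging straight above the peg head (362,395), and the double saddle standing in its bay (460,540).

Call:
drive_tool(series=[[0, 0.05, 2, 0, 1], [0, 0, 3, 0, 1], [0, 0, 3, 0, 1], [0, 0, 2.5, 0, 1], [0, 0, 1.5, 0, 1], [0, 0, 1, 0, 1], [0, 0, 0, 0, 1], [0, 0, 0, 0, 1]])

```text
t: 16.95
eef_pos: [0.6586, -0.1612, 0.0729]
tool_rot: [0.001, -0.099, 0.995, -0.0]
contact_force: [-0.4, -0.1, -0.0]
gripper_width: 0.698
grasp_force: 33.3
```

Call:
drive_tool(series=[[0, 0, 0.5, 0, 1], [0, 0, 0.4, 0, 1], [0, 0, 0.2, 0, 1], [0, 0, 0, 0, 1]])

```text
t: 17.35
eef_pos: [0.6576, -0.1609, 0.0606]
tool_rot: [-0.0, -0.099, 0.995, 0.0]
contact_force: [-0.7, -0.9, -0.9]
gripper_width: 0.7
grasp_force: 33.3
```

```bash
python3 go.py .6575 -.161 .05 101.35
```

```text
t 17.35 yang 101.36 turn 0.01 shift cm x 0.01 y -0.01 z 1.06 q7 2.09 pos [ 0.6576 -0.1609  0.0606] F [-0.7 -0.9 -0.9] w 0.7 g 33.30314566846937 tilt [-0.  0. -1.]
```

Call:
drive_tool(series=[[0, 0, 0.3, 0, 1], [0, 0, 0.2, 0, 1], [0, 0, 0, 0, 1]])

```text
t: 17.65
eef_pos: [0.6575, -0.1609, 0.0554]
tool_rot: [-0.0, -0.099, 0.995, 0.0]
contact_force: [0.2, 0.0, -1.4]
gripper_width: 0.699
grasp_force: 33.3
```

Call:
drive_tool(series=[[0, 0, 0.2, 0, 1], [0, 0, 0.1, 0, 1], [0, 0, 0, 0, 1]])

```text
t: 17.95
eef_pos: [0.6577, -0.1609, 0.0527]
tool_rot: [-0.0, -0.099, 0.995, 0.0]
contact_force: [-0.8, -0.0, -0.3]
gripper_width: 0.695
grasp_force: 33.3
```

Call:
drive_tool(series=[[0, 0, 0.1, 0, 1], [0, 0, 0.1, 0, 1], [0, 0, 0, 0, 1]])

```text
t: 18.25
eef_pos: [0.6578, -0.1609, 0.0507]
tool_rot: [-0.0, -0.099, 0.995, 0.0]
contact_force: [-0.5, 0.3, -1.0]
gripper_width: 0.696
grasp_force: 33.3
```

Call:
drive_tool(series=[[0, 0, 0.1, 0, 1], [0, 0, 0, 0, 1]])

```text
t: 18.45
eef_pos: [0.6582, -0.161, 0.0503]
tool_rot: [0.0, -0.099, 0.995, -0.0]
contact_force: [0.1, 1.0, 2.5]
gripper_width: 0.699
grasp_force: 33.6
```

Call:
drive_tool(series=[[0, 0, 0.1, 0, 1], [0, 0, 0, 0, 1]])

```text
t: 18.65
eef_pos: [0.6588, -0.1609, 0.0499]
tool_rot: [0.001, -0.099, 0.995, -0.0]
contact_force: [0.2, 0.8, 5.4]
gripper_width: 0.697
grasp_force: 34.0
```

Contact came at the predicted height (0.050). I'll ease the cup into its lean with a lighter grip, moving it forward along the peg's x and slightly down, then release.

Call:
drive_tool(series=[[0, 0, 0, 0, 1], [-0.1, 0, 0.05, 0, 1], [-0.1, 0, 0.04, 0, 1], [-0.1, 0, 0.04, 0, 1], [0, 0, 0, 0, 1]], squeeze=20)

```text
t: 19.15
eef_pos: [0.6615, -0.1605, 0.049]
tool_rot: [0.001, -0.099, 0.995, -0.0]
contact_force: [-2.2, 0.7, 8.9]
gripper_width: 0.694
grasp_force: 31.2
```

Call:
drive_tool(series=[[-0.1, 0, 0.03, 0, 1], [-0.1, 0, 0.03, 0, 1], [-0.1, 0, 0.03, 0, 1], [0, 0, 0, 0, 1]])

```text
t: 19.55
eef_pos: [0.6644, -0.1601, 0.0482]
tool_rot: [0.001, -0.099, 0.995, -0.0]
contact_force: [-3.1, 0.4, 10.3]
gripper_width: 0.695
grasp_force: 26.2
```

```bash
python3 - <<'E'
from h import *
im,m=shot('side','s7'); c=im[130:240,310:420,::-1]; b=shot('wrist','w7')[0][:,:,::-1]
cv2.imwrite('pics/s7c.png',np.hstack([cv2.resize(c,(400,400),interpolation=cv2.INTER_CUBIC),cv2.resize(b,(400,400))]))
E
python3 go.py .6575 -.161 .05 101.35
```

```text
t 19.65 yang 101.35 turn -0.0 shift cm x 0.69 y 0.05 z -0.18 q7 2.09 pos [ 0.6643 -0.1601  0.0482] F [-3.9  1.3 10.1] w 0.697 g 26.178789108234923 tilt [ 0.002 -0.    -1.   ]
```

View pics/s7c.png

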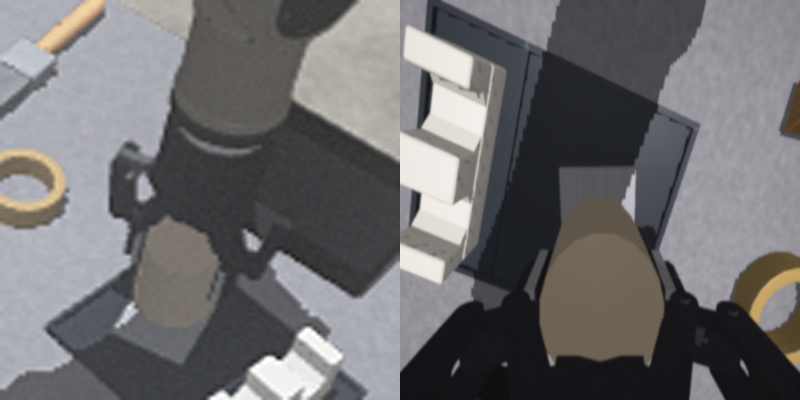

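```bash
cat > tilt.py <<'E'
from fit import *
o=readout.get_obs(); pad=np.array(o['eef_pos'])+[0,0,.0235]
px=np.array([np.cos(np.radians(11.35)),np.sin(np.radians(11.35)),0]); P=cyl(.032,.028,.075)
V={c:shot(c) for c in('side','wrist')}
def cup(t,dx=0,base=None):
    a=np.radians(t); ax=-np.sin(a)*px+np.array([0,0,np.cos(a)]); x=np.cos(a)*px+np.array([0,0,np.sin(a)]); y=np.cross(ax,x)
    b=(pad-.046*ax if base is None else base)+dx*px
    return b+P@np.array([x,y,ax])
def score(c,W):
    im,m=V[c]; g=render(m,[W],(0,0,0))>.5
    i=im.astype(int); bei=(i[...,0]-i[...,2]>18); bright=i.sum(2)>0
    sl=np.zeros_like(g); k=cv2.dilate(g.astype(np.uint8),np.ones((25,25)))>0; bei&=k
    n,l=cv2.connectedComponents(bei.astype(np.uint8)); j=np.argmax([(l==q).sum() if q else 0 for q in range(n)]); bei=l==j
    dark=i.sum(2)<130
    return (bei&~g).sum(),(g&~bei&~dark).sum(),bei.sum()
if __name__=='__main__':
    for dx in(0,):
        for t in(-4,0,4,8,12,15,18,22): print(t,*[(c,score(c,cup(t,dx))) for c in V])
    for c in V: print(c,[ (round(d['conf'],2),d['mask'].sum()) for d in imaging.cut_out('cup_mid',c)])
E
python3 tilt.py
```

```text
-4 ('side', (np.int64(195918), np.int64(0), np.int64(196608))) ('wrist', (np.int64(512), np.int64(1999), np.int64(18967)))
0 ('side', (np.int64(195935), np.int64(0), np.int64(196608))) ('wrist', (np.int64(446), np.int64(1469), np.int64(18967)))
4 ('side', (np.int64(195948), np.int64(0), np.int64(196608))) ('wrist', (np.int64(349), np.int64(916), np.int64(18967)))
8 ('side', (np.int64(195968), np.int64(0), np.int64(196608))) ('wrist', (np.int64(385), np.int64(472), np.int64(18967)))
12 ('side', (np.int64(195986), np.int64(0), np.int64(196608))) ('wrist', (np.int64(850), np.int64(435), np.int64(18967)))
15 ('side', (np.int64(196003), np.int64(0), np.int64(196608))) ('wrist', (np.int64(1178), np.int64(458), np.int64(18967)))
18 ('side', (np.int64(196021), np.int64(0), np.int64(196608))) ('wrist', (np.int64(1469), np.int64(469), np.int64(18944)))
22 ('side', (np.int64(196047), np.int64(0), np.int64(196608))) ('wrist', (np.int64(1457), np.int64(507), np.int64(18658)))
side [(0.61, np.int64(505))]
wrist [(0.95, np.int64(19250))]
```

The wrist silhouette fits about 8–9° of lean, so the cup tilted but also slid about 3 mm forward on the head. I'll lift slightly, move back 3.5 mm, touch down again and release.

Call:
drive_tool(series=[[0, 0, -0.3, 0, 1], [0, 0, 0, 0, 1], [0.35, 0, 0, 0, 1], [0, 0, 0, 0, 1], [0, 0, 0.1, 0, 1], [0, 0, 0, 0, 1]])

```text
t: 20.45
eef_pos: [0.6601, -0.1604, 0.0483]
tool_rot: [-0.0, -0.099, 0.995, 0.0]
contact_force: [0.2, 0.4, -0.3]
gripper_width: 0.698
grasp_force: 24.9
```

```bash
python3 tilt.py|grep -o "^[-0-9]*\|'wrist.*"|paste - - ; python3 go.py .6608 -.1603 .0487 101.35
```

```text
-4	'wrist', (np.int64(438), np.int64(1845), np.int64(19069)))
0	'wrist', (np.int64(353), np.int64(1308), np.int64(19069)))
4	'wrist', (np.int64(271), np.int64(759), np.int64(19069)))
8	'wrist', (np.int64(412), np.int64(405), np.int64(19069)))
12	'wrist', (np.int64(909), np.int64(422), np.int64(19069)))
15	'wrist', (np.int64(1246), np.int64(451), np.int64(19069)))
18	'wrist', (np.int64(1546), np.int64(496), np.int64(18993)))
22	'wrist', (np.int64(1488), np.int64(486), np.int64(18662)))
t 20.65 yang 101.36 turn 0.01 shift cm x -0.05 y 0.00 z -0.01 q7 2.09 pos [ 0.6603 -0.1604  0.0486] F [-0.1 -0.2 -0.7] w 0.699 g 24.90574602621564 tilt [-0.  0. -1.]
```

Call:
drive_tool(series=[[0, 0, 0.1, 0, 1], [0, 0, 0, 0, 1]])

```text
t: 20.85
eef_pos: [0.6607, -0.1605, 0.0481]
tool_rot: [0.0, -0.099, 0.995, -0.0]
contact_force: [-0.1, 0.1, 2.9]
gripper_width: 0.698
grasp_force: 25.3
```

Call:
drive_tool(series=[[0, 0, 0.1, 0, 1], [0, 0, 0, 0, 1]])

```text
t: 21.05
eef_pos: [0.6612, -0.1604, 0.0478]
tool_rot: [0.001, -0.099, 0.995, -0.0]
contact_force: [-1.3, 0.7, 7.1]
gripper_width: 0.693
grasp_force: 25.9
```

Call:
drive_tool(series=[[0, 0, 0, 0, -0.42], [0, 0, 0, 0, -0.46], [0, 0, 0, 0, -0.5], [0, 0, 0, 0, -0.6], [0, 0, 0, 0, -0.8], [0, 0, 0, 0, -1], [0, 0, 0, 0, -1], [0, 0, 0, 0, -1]])

```text
t: 21.85
eef_pos: [0.6602, -0.1605, 0.0466]
tool_rot: [-0.0, -0.099, 0.995, 0.0]
contact_force: [0.3, 0.1, -1.2]
gripper_width: 0.999
grasp_force: 0.0
```

```bash
cat >> tilt.py <<'E'
    print('seat hypothesis'); H=np.array([.6575,-.161,.095])
    for t in(0,5,10,15,20):
        a=np.radians(t); ax=-np.sin(a)*px+np.array([0,0,np.cos(a)])
        for dx in(-.004,0,.004,.008): print(t,dx,score('wrist',cup(t,dx,H-.071*ax)))
E
python3 tilt.py | sed -n '/seat/,$p'; python3 go.py .6608 -.1603 .0487 101.35
```

```text
seat hypothesis
0 -0.004 (np.int64(46), np.int64(4154), np.int64(17551))
0 0 (np.int64(78), np.int64(3481), np.int64(17551))
0 0.004 (np.int64(366), np.int64(2810), np.int64(17551))
0 0.008 (np.int64(759), np.int64(2111), np.int64(17551))
5 -0.004 (np.int64(6), np.int64(3090), np.int64(17551))
5 0 (np.int64(103), np.int64(2463), np.int64(17551))
5 0.004 (np.int64(458), np.int64(1808), np.int64(17551))
5 0.008 (np.int64(935), np.int64(1120), np.int64(17551))
10 -0.004 (np.int64(0), np.int64(2085), np.int64(17551))
10 0 (np.int64(153), np.int64(1436), np.int64(17551))
10 0.004 (np.int64(672), np.int64(815), np.int64(17551))
10 0.008 (np.int64(1848), np.int64(805), np.int64(17551))
15 -0.004 (np.int64(0), np.int64(1119), np.int64(17551))
15 0 (np.int64(692), np.int64(775), np.int64(17551))
15 0.004 (np.int64(1909), np.int64(812), np.int64(17551))
15 0.008 (np.int64(2958), np.int64(812), np.int64(17411))
20 -0.004 (np.int64(751), np.int64(842), np.int64(17551))
20 0 (np.int64(1786), np.int64(817), np.int64(17504))
20 0.004 (np.int64(2681), np.int64(837), np.int64(17169))
20 0.008 (np.int64(3375), np.int64(826), np.int64(16656))
t 22.05 yang 101.36 turn 0.01 shift cm x -0.06 y 0.01 z -0.20 q7 2.09 pos [ 0.6602 -0.1605  0.0467] F [ 0.  -0.7  0.4] w 1.002 g 0.0 tilt [-0.  0. -1.]
```

The silhouette now fits best at 15° of lean with an offset of about -2 mm, so the cup is seated. Retreating straight up, then to the single saddle.

Call:
drive_tool(series=[[0, 0, -1, 0, -1], [0, 0, -2, 0, -1], [0, 0, -3, 0, -1], [0, 0, -4, 0, -1], [0, 0, -5, 0, -1], [0, 0, -2, 0, -1], [0, 0, 0, 0, -1]])

```text
t: 22.75
eef_pos: [0.6626, -0.1614, 0.2222]
tool_rot: [0.004, -0.099, 0.995, -0.001]
contact_force: [0.4, -0.8, 0.1]
gripper_width: 0.999
grasp_force: 0.0
```

```bash
python3 go.py .4607 .0097 .2 103
```

```text
t 22.75 yang 101.33 turn -1.67 shift cm x 15.82 y 21.21 z 2.22 q7 2.05 pos [ 0.6626 -0.1614  0.2222] F [ 0.4 -0.8  0.1] w 0.999 g 0.0 tilt [ 0.008 -0.001 -1.   ]
```

Call:
drive_tool(series=[[1.6, 2.2, 0, 0, -1], [2.4, 3.2, 0, 0, -1], [2.4, 3.2, 0, 0, -1], [2.4, 3.2, 0, 0, -1], [2.4, 3.2, 0, 0, -1], [2.4, 3.2, 0, 0, -1], [2.4, 3.2, 0, -1.7, -1], [0, 0, 4, 0, -1]])

```text
t: 23.55
eef_pos: [0.4609, 0.0219, 0.1797]
tool_rot: [0.004, -0.117, 0.993, 0.002]
contact_force: [2.3, -0.0, 0.4]
gripper_width: 1.001
grasp_force: 0.0
```

Call:
drive_tool(series=[[0, 0, 4, 0, -1], [0, 0, 0, 0, -1], [0, 0, 0, 0, -1]])

```text
t: 23.85
eef_pos: [0.4607, 0.0175, 0.1366]
tool_rot: [-0.001, -0.113, 0.994, -0.0]
contact_force: [-0.1, -0.7, 1.1]
gripper_width: 0.998
grasp_force: 0.0
```

```bash
cat > m5.py <<'E'
from fit import *
imw,m=shot('wrist','w8'); ims,s=shot('side','s8')
fit('single_saddle_mid',[('wrist',m),('side',s)],(.4607,.0097,.23))
c=ims[150:260,310:420,::-1]
cv2.imwrite('pics/c8.png',np.hstack([cv2.resize(c,(400,400),interpolation=cv2.INTER_CUBIC),cv2.resize(imw[:,:,::-1],(400,400))]))
E
python3 m5.py;python3 go.py .4607 .0097 .02 103
```

```text
single_saddle_mid ['wrist', 'side'] [4.5960e-01 7.3000e-03 7.3196e+00] iou 0.926
single_saddle_mid ['wrist'] [4.5860e-01 7.0000e-03 7.5273e+00] iou 0.95
single_saddle_mid ['side'] [4.6060e-01 9.0000e-03 9.2492e+00] iou 0.918
t 24.05 yang 103.03 turn 0.03 shift cm x 0.36 y -0.75 z 11.82 q7 1.71 pos [0.4626 0.0178 0.1382] F [-0.1  0.6  0.5] w 1.003 g 0.0 tilt [ 0.003  0.001 -1.   ]
```

View pics/c8.png

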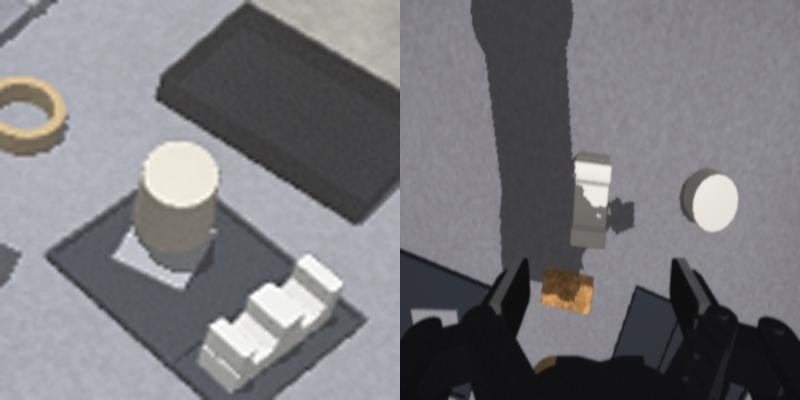

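The cup hangs on the peg, leaning and clear of the plate (left half, (178,205)), and the double saddle stands in its bay. The single saddle is ahead in the wrist view (592,200), with an orange block beyond it (568,290).

```bash
python3 go.py .4592 .0073 .008 97.4
```

```text
t 24.05 yang 103.03 turn 5.63 shift cm x 0.47 y -1.00 z 13.02 q7 1.71 pos [0.4626 0.0178 0.1382] F [-0.1  0.6  0.5] w 1.003 g 0.0 tilt [ 0.003  0.001 -1.   ]
```

Call:
drive_tool(series=[[0, 0, 0, 5.6, -1], [0.5, -1, 2, 0, -1], [0, 0, 3, 0, -1], [0, 0, 2, 0, -1], [0, 0, 0, 0, -1], [0, 0, 0, 0, -1]])

```text
t: 24.65
eef_pos: [0.4583, 0.0072, 0.0676]
tool_rot: [0.0, -0.065, 0.998, 0.0]
contact_force: [0.7, -0.0, -0.0]
gripper_width: 1.002
grasp_force: 0.0
```

```bash
sed -i "s/'s8'/'s9'/;s/'w8'/'w9'/;s/,.23)/,.13)/" m5.py; python3 m5.py;python3 go.py .4592 .0073 .008 97.4
```

```text
single_saddle_mid ['wrist', 'side'] [4.5880e-01 7.4000e-03 7.6186e+00] iou 0.915
single_saddle_mid ['wrist'] [4.5880e-01 7.2000e-03 7.6565e+00] iou 0.96
single_saddle_mid ['side'] [4.61400e-01 9.50000e-03 1.07943e+01] iou 0.916
t 24.85 yang 97.46 turn 0.06 shift cm x -0.06 y -0.02 z 5.99 q7 1.69 pos [0.4586 0.0074 0.0679] F [ 0.4 -0.5  0.4] w 1.005 g 0.0 tilt [ 0.002  0.001 -1.   ]
```

Call:
drive_tool(series=[[0, 0, 3, 0, -1], [0, 0, 2, 0, -1], [0, 0, 1, 0, -1], [0, 0, 0, 0, -1], [0, 0, 0, 0, 1], [0, 0, 0, 0, 1], [0, 0, 0, 0, 1], [0, 0, 0, 0, 1]], squeeze=30)

```text
t: 25.65
eef_pos: [0.4582, 0.0074, 0.0075]
tool_rot: [0.001, -0.065, 0.998, 0.0]
contact_force: [-1.5, 0.6, 5.1]
gripper_width: 0.417
grasp_force: 30.0
```

Call:
drive_tool(series=[[0, 0, 0, 0, 1], [0, 0, 0, 0, 1], [0, 0, 0, 0, 1], [0, 0, 0, 0, 1]])

```text
t: 26.05
eef_pos: [0.4582, 0.0074, 0.0074]
tool_rot: [0.001, -0.065, 0.998, 0.0]
contact_force: [-0.7, 0.4, 6.7]
gripper_width: 0.418
grasp_force: 30.3
```

```bash
python3 go.py .4592 .0073 .008 97.4
```

```text
t 26.05 yang 97.46 turn 0.06 shift cm x -0.10 y -0.02 z -0.06 q7 1.73 pos [0.4582 0.0074 0.0074] F [-0.7  0.4  6.7] w 0.418 g 30.3098326921463 tilt [ 0.001  0.    -1.   ]
```

Call:
drive_tool(series=[[0, 0, -2, 0, 1], [0, 0, -3.5, 0, 1], [0, 0, -4, 4.8, 1], [0, 0, -4, 4.8, 1], [0, 0, -3, 4.9, 1], [0, 0, 0, 0, 1], [0, 0, 0, 0, 1]])

```text
t: 26.75
eef_pos: [0.4578, 0.0075, 0.1722]
tool_rot: [0.001, 0.061, 0.998, 0.0]
contact_force: [-0.9, -0.1, -0.7]
gripper_width: 0.411
grasp_force: 30.2
```

```bash
python3 go.py .6203 .114 .0105 82.9
```

```text
t 26.75 yang 83.03 turn 0.13 shift cm x -14.81 y 12.57 z 16.17 q7 1.39 pos [0.4578 0.0075 0.1722] F [-0.9 -0.1 -0.7] w 0.411 g 30.24753212928772 tilt [ 0.002  0.001 -1.   ]
```

Call:
drive_tool(series=[[-2, 1.7, 0, 0, 1], [-3, 2.5, 0, 0, 1], [-3, 2.5, 0, 0, 1], [-3, 2.6, 0, 0, 1], [-2.3, 2, 0, 0, 1], [-1.5, 1.2, 2, 0, 1], [0, 0, 3, 0, 1], [0, 0, 0, 0, 1]])

```text
t: 27.55
eef_pos: [0.6158, 0.1128, 0.1157]
tool_rot: [-0.005, 0.061, 0.998, -0.002]
contact_force: [-0.8, -0.1, -1.5]
gripper_width: 0.415
grasp_force: 30.2
```

Call:
drive_tool(series=[[0, 0, 2, 0, 1], [0, 0, 0, 0, 1], [0, 0, 0, 0, 1]])

```text
t: 27.85
eef_pos: [0.6193, 0.1126, 0.1019]
tool_rot: [-0.001, 0.062, 0.998, -0.0]
contact_force: [0.0, 0.2, -0.4]
gripper_width: 0.418
grasp_force: 30.2
```

```bash
python3 - <<'E'
from fit import *
imw,m=shot('wrist','w10')
fit('seat_tray',[('wrist',m)],(.628,.1785,-.123))
E
python3 go.py .6203 .114 .0105 82.9
```

```text
seat_tray ['wrist'] [ 0.6274  0.1756 -6.7785] iou 0.792
seat_tray ['wrist'] [ 0.6274  0.1756 -6.7785] iou 0.792
t 27.95 yang 82.94 turn 0.04 shift cm x 0.00 y 0.10 z 9.23 q7 1.34 pos [0.6202 0.113  0.1028] F [ 0.9 -0.5 -0.4] w 0.417 g 30.232754945755005 tilt [ 0.001  0.    -1.   ]
```

Consistent within 3 mm, and the bay allows 13 mm each side. Lowering.

Call:
drive_tool(series=[[0, 0.05, 2, 0, 1], [0, 0, 3, 0, 1], [0, 0, 2, 0, 1], [0, 0, 1, 0, 1], [0, 0, 0.6, 0, 1], [0, 0, 0.2, 0, 1], [0, 0, 0, 0, 1], [0, 0, 0, 0, 1]])

```text
t: 28.75
eef_pos: [0.6206, 0.1138, 0.0147]
tool_rot: [0.001, 0.061, 0.998, 0.0]
contact_force: [0.4, -0.4, -0.6]
gripper_width: 0.416
grasp_force: 30.2
```

Call:
drive_tool(series=[[0, 0, 0.2, 0, 1], [0, 0, 0.1, 0, 1], [0, 0, 0, 0, 1]])

```text
t: 29.05
eef_pos: [0.6198, 0.1137, 0.0107]
tool_rot: [-0.0, 0.061, 0.998, 0.0]
contact_force: [0.4, -0.5, 0.3]
gripper_width: 0.417
grasp_force: 30.2
```

Call:
drive_tool(series=[[0, 0, 0.1, 0, 1], [0, 0, 0, 0, 1]])

```text
t: 29.25
eef_pos: [0.6198, 0.1137, 0.0105]
tool_rot: [-0.0, 0.061, 0.998, 0.0]
contact_force: [-3.4, -0.3, 7.8]
gripper_width: 0.417
grasp_force: 31.2
```

Call:
drive_tool(series=[[0, 0, 0, 0, 0.1], [0, 0, 0, 0, -0.2], [0, 0, -0.3, 0, -0.4], [0, 0, -0.3, 0, -1], [0, 0, 0, 0, -1], [0, 0, 0, 0, -1], [0, 0, -2, 0, -1], [0, 0, -3, 0, -1]])

```text
t: 30.05
eef_pos: [0.6181, 0.1134, 0.0643]
tool_rot: [-0.002, 0.061, 0.998, -0.001]
contact_force: [0.6, 0.0, -0.3]
gripper_width: 1.0
grasp_force: 0.0
```

Call:
drive_tool(series=[[0, 0, -4, 0, -1], [0, 0, -4, 0, -1], [0, 0, -4, 0, -1], [0, 0, -2, 0, -1], [3, 0, 0, 0, -1], [4, 0, 0, 0, -1], [0, 0, 0, 0, -1]])

```text
t: 30.75
eef_pos: [0.5453, 0.1228, 0.2049]
tool_rot: [-0.003, 0.06, 0.998, 0.0]
contact_force: [0.2, -0.2, 0.1]
gripper_width: 0.999
grasp_force: 0.0
```

```bash
python3 - <<'E'
from fit import *
imw,m=shot('wrist','w11')
fit('single_saddle_mid',[('wrist',m)],(.6203,.114,-.123)); fit('seat_tray',[('wrist',m)],(.628,.1785,-.123))
E
python3 go.py .4399 -.2883 .2 82.9
```

```text
single_saddle_mid ['wrist'] [ 0.6216  0.1132 -7.4204] iou 0.97
single_saddle_mid ['wrist'] [ 0.6216  0.1132 -7.4204] iou 0.97
seat_tray ['wrist'] [ 0.6266  0.1757 -6.3994] iou 0.797
seat_tray ['wrist'] [ 0.6266  0.1757 -6.3994] iou 0.797
t 30.9 yang 82.97 turn 0.07 shift cm x 5.94 y -42.12 z 0.60 q7 1.23 pos [0.5509 0.1223 0.206 ] F [ 0.8 -0.4 -0.4] w 0.996 g 0.0 tilt [ 0.001  0.    -1.   ]
```

View pics/w11.png

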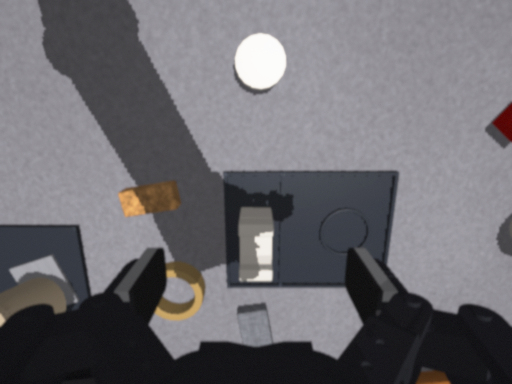

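The single saddle stands in its bay (256,243), and the ring's centre is at (344,230). Next, the riser.

```bash
python3 - <<'E'
from h import *
m=imaging.camera_model('wrist'); print(at(m,(343.5,230.5),.008)); T=imaging.camera_model('top'); print(at(T,(150+163.5/3.2-.5,100+150/3.2-.5),.008))
for c in ((224,171),(397,171),(386,287),(229,287)): print(at(m,c,.008))
E
```

```text
[0.63696268 0.21796676 0.008     ]
[0.62873105 0.22111526 0.008     ]
[0.54722276 0.08640675 0.008     ]
[0.57111985 0.28098148 0.008     ]
[0.72189191 0.26873912 0.008     ]
[0.69752816 0.06980949 0.008     ]
```

Call:
drive_tool(series=[[0.4, -2.8, 0, 0, -1], [0.5, -4, 0, 0, -1], [0.6, -4, 0, 0, -1], [0.6, -4, 0, 0, -1], [0.6, -4, 0, 0, -1], [0.6, -4, 0, 0, -1], [0.6, -4, 0, 0, -1], [0.6, -4, 0, 0, -1]])

```text
t: 31.7
eef_pos: [0.4684, -0.1804, 0.206]
tool_rot: [0.001, 0.062, 0.998, -0.0]
contact_force: [1.8, -0.0, 1.3]
gripper_width: 0.999
grasp_force: 0.0
```

Call:
drive_tool(series=[[0.6, -4, 0, 0, -1], [0.6, -4, 0, 0, -1], [0.6, -3, 0, 0, -1], [0, 0, 3, 0, -1], [0, 0, 2, 0, -1], [0, 0, 0, 0, -1], [0, 0, 0, 0, -1]])

```text
t: 32.4
eef_pos: [0.4371, -0.2856, 0.1559]
tool_rot: [-0.0, 0.062, 0.998, -0.0]
contact_force: [-0.1, 0.2, 1.0]
gripper_width: 0.998
grasp_force: 0.0
```

```bash
python3 - <<'E'
from fit import *
imw,m=shot('wrist','w12'); s=shot('side','s12')[1]
fit('riser_mid',[('wrist',m),('side',s)],(.4399,-.2883,0))
E
python3 go.py .4399 -.2883 .03 82.9
```

```text
riser_mid ['wrist', 'side'] [ 0.4385 -0.2894  2.7655] iou 0.917
riser_mid ['wrist'] [ 0.4383 -0.2894  2.9255] iou 0.95
riser_mid ['side'] [ 0.4397 -0.2885  2.9702] iou 0.892
t 32.6 yang 82.98 turn 0.08 shift cm x -0.27 y -0.28 z 12.67 q7 2.12 pos [ 0.4375 -0.2852  0.1567] F [0.1 0.2 0.3] w 1.002 g 0.0 tilt [ 0.002 -0.001 -1.   ]
```

Call:
drive_tool(series=[[-0.15, -0.4, 2, 0, -1], [0, 0, 4, 0, -1], [0, 0, 4, 0, -1], [0, 0, 2, 0, -1], [0, 0, 0.6, 0, -1], [0, 0, 0, 0, -1], [0, 0, 0, 0, -1]])

```text
t: 33.3
eef_pos: [0.4387, -0.2897, 0.031]
tool_rot: [0.001, 0.061, 0.998, -0.0]
contact_force: [0.8, 0.0, 0.4]
gripper_width: 1.004
grasp_force: 0.0
```

```bash
python3 go.py .4386 -.2892 .03 82.9
```

```text
t 33.3 yang 82.96 turn 0.06 shift cm x 0.01 y 0.04 z 0.10 q7 2.25 pos [ 0.4387 -0.2897  0.031 ] F [0.8 0.  0.4] w 1.004 g 0.0 tilt [ 0.002 -0.001 -1.   ]
```

Call:
drive_tool(series=[[0, 0, 0, 0, 1], [0, 0, 0, 0, 1], [0, 0, 0, 0, 1], [0, 0, 0, 0, 1], [0, 0, 0, 0, 1], [0, 0, 0, 0, 1], [0, 0, 0, 0, 1], [0, 0, 0, 0, 1]], squeeze=30)

```text
t: 34.1
eef_pos: [0.4379, -0.2891, 0.0302]
tool_rot: [0.0, 0.061, 0.998, 0.0]
contact_force: [-0.9, 0.9, 5.2]
gripper_width: 0.363
grasp_force: 29.3
```

```bash
python3 go.py .4386 -.2892 .03 82.9
```

```text
t 34.1 yang 82.95 turn 0.05 shift cm x -0.07 y -0.00 z 0.02 q7 2.25 pos [ 0.4379 -0.2891  0.0302] F [-0.9  0.9  5.2] w 0.363 g 29.30435836315155 tilt [ 0.001  0.    -1.   ]
```

Call:
drive_tool(series=[[0, 0, -2, 0, 1], [0, 0, -4, 0, 1], [0, 0, -4, 0, 1], [0, 0, -4, 0, 1], [0, 0, -2, 0, 1], [-0.5, 2, 0, 0, 1], [-0.9, 3.6, 0, 0, 1], [-0.9, 3.7, 0, 0, 1]])

```text
t: 34.9
eef_pos: [0.4718, -0.1991, 0.19]
tool_rot: [0.0, 0.063, 0.998, -0.0]
contact_force: [1.2, 0.1, 0.3]
gripper_width: 0.369
grasp_force: 29.9
```

Call:
drive_tool(series=[[-0.9, 3.8, 0, 0, 1], [-0.9, 3.8, 0, 0, 1], [-0.9, 3.8, 0, 0, 1], [-0.9, 3.8, 0, 0, 1], [-0.9, 3.8, 0, 0, 1], [-0.9, 3.8, 0, 0, 1], [-0.9, 3.8, 0, 0, 1], [-0.9, 3.8, 0, 0, 1]])

```text
t: 35.7
eef_pos: [0.5807, 0.0948, 0.1895]
tool_rot: [-0.0, 0.061, 0.998, -0.0]
contact_force: [0.6, -0.2, -0.7]
gripper_width: 0.364
grasp_force: 29.9
```

Call:
drive_tool(series=[[-0.9, 3.8, 0, 0, 1], [-0.9, 3.8, 0, 0, 1], [-0.7, 3, 0, 0, 1], [0, 0, 0, 0, 1], [0, 0, 0, 0, 1]])

```text
t: 36.2
eef_pos: [0.618, 0.196, 0.189]
tool_rot: [-0.0, 0.061, 0.998, -0.0]
contact_force: [0.1, -0.4, -0.1]
gripper_width: 0.367
grasp_force: 29.9
```

```bash
python3 - <<'E'
from h import *
imw,m=shot('wrist','w13'); st,T=shot('top','t13')
for z in (.223,.22):
    pass
a=np.radians(-7.1)
im=imw[:,:,::-1].copy()
for p in ((.6339,.2232),(.6287,.2211),(.637,.218)): cv2.circle(im,tuple(int(round(v)) for v in proj(m,[*p,.008])),3,(0,0,255),-1)
cv2.imwrite('pics/w13c.png',im)
E
python3 go.py .633 .221 .033 82.9
```

```text
t 36.3 yang 82.86 turn -0.04 shift cm x -1.14 y 2.88 z 15.65 q7 1.21 pos [0.6181 0.1938 0.1895] F [ 0.5 -0.8 -0.3] w 0.363 g 29.916847050189972 tilt [-0.001 -0.001 -1.   ]
```

View pics/w13c.png

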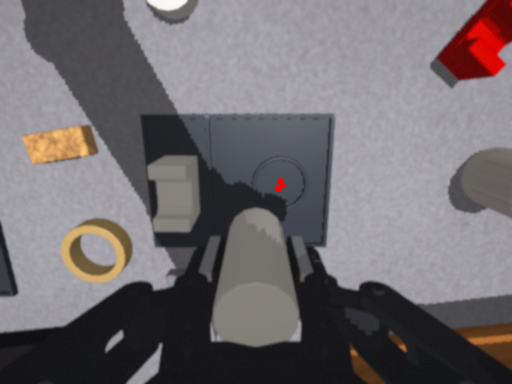

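The ring is centred at (278,182) and my estimates project to about (280,185), which is good agreement.

```bash
python3 - <<'E'
from h import *
print(at(imaging.camera_model('wrist'),(278,182),.008))
E
```

```text
[0.63009695 0.21633569 0.008     ]
```

Call:
drive_tool(series=[[-0.5, 1.4, 2, 0, 1], [-0.5, 1.4, 3, 0, 1], [0, 0, 3, 0, 1], [0, 0, 2, 0, 1], [0, 0, 0, 0, 1], [0, 0, 0, 0, 1]])

```text
t: 36.9
eef_pos: [0.632, 0.2207, 0.0903]
tool_rot: [0.0, 0.062, 0.998, -0.0]
contact_force: [0.6, -0.2, 0.6]
gripper_width: 0.369
grasp_force: 29.9
```

```bash
python3 go.py .632 .2215 .033 82.9
```

```text
t 36.9 yang 82.86 turn -0.04 shift cm x 0.01 y 0.08 z 5.73 q7 1.21 pos [0.632  0.2207 0.0903] F [ 0.6 -0.2  0.6] w 0.369 g 29.928908050060272 tilt [ 0.    -0.001 -1.   ]
```

Call:
drive_tool(series=[[0, -0.1, 2, 0, 1], [0, 0, 2, 0, 1], [0, 0, 1, 0, 1], [0, 0, 0.4, 0, 1], [0, 0, 0, 0, 1], [0, 0, 0, 0, 1]])

```text
t: 37.5
eef_pos: [0.6325, 0.2212, 0.0369]
tool_rot: [0.001, 0.062, 0.998, 0.0]
contact_force: [-0.1, -0.2, -0.5]
gripper_width: 0.367
grasp_force: 29.9
```

Call:
drive_tool(series=[[0, 0, 0.2, 0, 1], [0, 0, 0, 0, 1]])

```text
t: 37.7
eef_pos: [0.6318, 0.2212, 0.0341]
tool_rot: [0.0, 0.061, 0.998, 0.0]
contact_force: [-0.2, 1.1, -0.1]
gripper_width: 0.366
grasp_force: 29.9
```

Call:
drive_tool(series=[[0, 0, 0.1, 0, 1], [0, 0, 0, 0, 1]])

```text
t: 37.9
eef_pos: [0.6319, 0.2212, 0.0333]
tool_rot: [0.0, 0.061, 0.998, 0.0]
contact_force: [-1.2, -0.5, 3.5]
gripper_width: 0.37
grasp_force: 30.2
```

Call:
drive_tool(series=[[0, 0, 0.1, 0, 1], [0, 0, 0, 0, 1]])

```text
t: 38.1
eef_pos: [0.632, 0.2212, 0.0332]
tool_rot: [0.0, 0.061, 0.998, 0.0]
contact_force: [-3.9, -0.2, 11.0]
gripper_width: 0.363
grasp_force: 31.0
```

On the floor; releasing.

Call:
drive_tool(series=[[0, 0, 0, 0, 0.2], [0, 0, 0, 0, 0], [0, 0, 0, 0, -0.4], [0, 0, 0, 0, -1], [0, 0, 0, 0, -1], [0, 0, 0, 0, -1], [0, 0, -2, 0, -1], [0, 0, -4, 0, -1]])

```text
t: 38.9
eef_pos: [0.6291, 0.2203, 0.089]
tool_rot: [-0.003, 0.061, 0.998, -0.002]
contact_force: [0.8, 1.2, -0.0]
gripper_width: 1.001
grasp_force: 0.0
```

Call:
drive_tool(series=[[0, 0, -4, 0, -1], [0, 0, -4, 0, -1], [0, 0, -3, 0, -1], [3, 0, 0, 0, -1], [4, 0, 0, 0, -1], [4, 0, 0, 0, -1], [0, 0, 0, 0, -1], [0, 0, 0, 0, -1]])

```text
t: 39.7
eef_pos: [0.522, 0.235, 0.2021]
tool_rot: [0.0, 0.061, 0.998, 0.0]
contact_force: [0.5, 0.3, -0.2]
gripper_width: 0.999
grasp_force: 0.0
```

```bash
python3 - <<'E'
from fit import *
imw,m=shot('wrist','w14'); ims,s=shot('side','s14'); a=ims[110:300,190:420,::-1]
fit('riser_mid',[('wrist',m),('side',s)],(.632,.221,0)); fit('single_saddle_mid',[('wrist',m)],(.62,.113,-.12))
cv2.imwrite('pics/c14.png',np.hstack([cv2.resize(a,(480,397),interpolation=cv2.INTER_CUBIC),cv2.resize(imw[:,:,::-1],(320,240)) if 0 else np.vstack([cv2.resize(imw[:,:,::-1],(320,240)),np.zeros((157,320,3),np.uint8)])]))
E
```

```text
riser_mid ['wrist', 'side'] [0.6344 0.2206 3.0699] iou 0.924
riser_mid ['wrist'] [0.6341 0.2205 4.3881] iou 0.965
riser_mid ['side'] [0.6378 0.2242 3.6724] iou 0.936
single_saddle_mid ['wrist'] [ 0.6218  0.1127 -9.1406] iou 0.497
single_saddle_mid ['wrist'] [ 0.6218  0.1127 -9.1406] iou 0.497
```

View pics/c14.png

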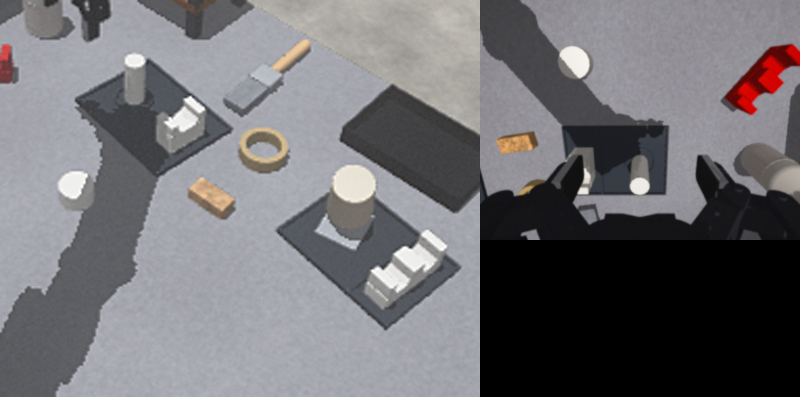

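The side view shows the riser upright in its seat (134,80), the single saddle in its bay (180,128), the cup hung leaning on the peg (350,200), the double saddle in its bay (405,268) and the puck untouched (75,190). Handing in.

```bash
python3 -c "from station import hand_in; print(hand_in())"
```

```text
the job is handed in; nothing more can be done
None
```

Both kits are made up and handed in at about 40 s: double saddle in its bay and cup on the peg in one tray, single saddle in its bay and riser in the round seat in the other, with the puck left where it was; the hand-in returned no verdict.

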